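# Pry up the bench grinder and park the bar

### The arm

A 7-joint arm with a two-finger parallel gripper is mounted at the origin on the work surface. World frame = base frame: x ahead of the robot, y to its left, z up, the work surface at z = 0. Lengths are in m, angles in rad, forces in N, time in s.
With the tool pointing down it reaches from about 0.4 to 0.875 m from the base axis. Payload 6.5 kg.
Tool frame: the origin (TCP) lies midway between the tips of the shut fingers; the grasp point (between the pads) lies 19 mm behind it; z points along the fingers, y is the direction in which the jaws open and shut (so a half turn about z gives the same grasp; the last joint's range is limited). The gripper opens to 85 mm and grips with 20 to 120 N. Pads are 22 mm wide; open, the fingers measure 114 mm over their backs; the gripper's body (76 mm by 85 mm) begins 54 mm behind the grasp point. The pads swing forward as they close: fully open they stand 13 mm farther back than shut.
Start: joints at [1.276, 0.536, -0.004, 1.538, 0.003, 1.067, -0.071], TCP at [0.147, -0.633, 0.202] pointing down, gripper open.
Joint ranges: [-2.7, 2.7], [-0.37, 2.16], [-1.27, 1.26], [0.24, 2.4], [-1.31, 4.45], [0.19, 1.91], [-2.76, 2.76]. Speed limits (rad/s): [2.39, 2.39, 3.14, 3.14, 3.14, 3.14, 3.14].

### API

Orientations are given as a unit quaternion [w, x, y, z].
In Python, from cell import r, optics, finder gives the robot as it stands. The module is installed in compiled form; this text tells all that it offers.
- The arm moves only by the tool move_arm, never from a script. Its argument "plan" is a list of rows, each a list of 6 numbers: the shift along the tool's x, y, z in mm, then the turn, a rotation vector about the tool's x, y, z in degrees. A call has 1 to 5 rows; each row shifts and turns the commanded pose from where the row before left it, along the tool's axes as they then stand; what a row does not reach is not made up. A row lasts 1/8 s, in which the tool goes at most 62.5 mm and 10.7 degrees, less where a joint would pass 70% of its speed; a pose out of reach is approached as far as the arm can. A call with a gripper value outside its range is refused whole. "fingers" is the finger opening in mm, from 0 to 85.4, set as the call begins (left out, the last holds). The fingers move at their own pace and stop on an object; "grip_force" is the grip in N (left out, the last holds). Time passes only in rows, so rows that do not move let the fingers close. It gives the time, the measured TCP pose, the force and the opening at its end, in the units of the state.
- r.read_state(): the state, without advancing time (a new reading comes with each control period).
- optics.capture(name): name is "scene" or "side" or "wrist"; returns the picture (384x512x3 uint8, red, green, blue); there is no depth.
- optics.get_calibration(name): a dict with "vertical_fov" (degrees; the focal length in pixels is half the picture's height over the tangent of half this angle, whatever the lens; pixels are square), "cx", "cy" (the principal point, pixels), "distortion" ([k1, k2, p1, p2, k3] as OpenCV has them; the pictures are not rectified), "cam_to_world" (4x4, takes a point from camera to world coordinates). Camera axes: x right, y up, looking along -z (the intrinsics and any distortion apply to the point x, -y, -z); pixel columns grow to the right and rows downward; lengths in m; the calibration is good to about 2 mm. A picture is of the moment at which its call begins: read the wrist's pose just before it. get_calibration takes no time and is no camera call; for the wrist camera it gives the pose at the moment of the call.
- r.hand_in(): hands the job in, once; it reports no verdict.
Trained networks look in the newest picture that a camera, given by its name, has taken for a name from the list of things; names that differ only in an ending like _2 or _b are one class to them, and where a whole thing is asked for, a point or a joint stands for the part that bears it (a point fixed in the world has none). Each returns a list of dicts, best first, with "conf" (0 to 1); they miss things now and then, are a little off and sometimes report something else, mostly with a low value. They report only what shows in the picture. A call takes as long as a camera call. They do not tell look-alikes from the thing itself.
- finder.recognise(camera, query): "extent" ([left, top, width, height] in pixels, round what is visible of it).
- finder.masks_of(camera, query): "mask" (384x512 bool, what is visible of it) and "extent" ([left, top, width, height] in pixels, round what is visible of it).
- finder.pinpoint(camera, query): "uv" ([column, row] in pixels: a listed point, or the origin of a listed thing).
The state is a dict: "time": time; "qpos": joint angles; "joint_vel": joint speeds; "effort": joint torques, N m; "position": TCP position; "tcp_rot": TCP orientation; "contact_force": force on the tool from outside, world axes, zero at the start; "torque": the same for the moment, N m; "grip_width": opening from 0.0 (shut) to 1.0 (fully open).
Only numpy, scipy, OpenCV 4.12 (cv2) and the standard library are available. Lean on these libraries where they do the work, as an engineer would, in place of code of your own. Each camera call takes 0.05 s, during which the arm holds its last target. There are 200 camera calls.

### The job

The front packing strip under the bench grinder has to be changed, so get the grinder's front edge up with the pry bar that lies over the fulcrum block. Slide the bar's flat toe under the front edge of the grinder's base plate until you feel it butt gently against the packing strip, lever the edge up over the block, then swing the bar's raised tail sideways under the wide washer of the hold-down stud and let go, so that the bar stays trapped there and keeps the grinder up. Do not ram the strip or the washer stud, do not let the grinder drop, and leave the other things on the bench where they are.

Things in the scene. Friction and masses are not known exactly. Their poses are not given: they have to be found in the camera images.
- bar: loose straight dark steel pry bar, 463 mm, 0.75 kg. Origin: toe tip, middle of the flat underside (z=0 all along); x out of the toe, away from the tail; z up. Toe: x -60 to 0, 26 wide, 6 thick. Shank: x -455 to -60, 18 wide, 12 thick. A nub (16 diameter) at the tail, x = -455, points down to z = -30. It starts level, underside 30 mm over the bench, on fulcrum and nub
- bar_grip (a point): a good point to grip across the 18 mm wide shank from above: bar frame (-275, 0, 6) mm, the middle of the section. The toe starts 12 to 30 mm short of the plate and level with it: lift the tail and tip the bar about 18 degrees toe-down over the fulcrum, then it slides in under the plate
- bar_park (a point): the point of the bar's top face that comes under the washer when parked: bar frame (-413, 0, 12) mm
- bed: fixed wooden packing strips under the grinder. Origin: on the bench, below the middle of the plate's front edge (grinder down); x level, into the machine, square to the edge; y along it. The front strip, 22 mm high, is hidden: its face lies 20 to 36 mm behind the edge, each time elsewhere, to be found by feel. Over 60 N harms it: levering swings the toe 4 mm forward, so ease the bar back meanwhile
- edge (a point): middle of the lower front edge of the grinder's steel base plate (200 mm wide, 16 mm thick), on the moving grinder; 24 mm over the bench when the grinder is down. Axes as bed when it is down
- grinder (a joint): tilt in rad of the heavy (11 to 17.5 kg) bench grinder about its rear bolts, 240 mm behind the front edge: 0 down, grows as the front edge rises (0.01 rad = 2.4 mm). It falls back by its weight. The edge bears on the bar with 50 to 90 N: push the grip down with 6 to 18 N. Parked under the washer it stays at 0.03 to 0.04; at about 0.05 the bar's nub meets the bench
- fulcrum: fixed hardwood block, 34 mm along x, 90 along y, with a half-round steel top of 8 mm radius along y: axis 22 mm, crest 30 mm over the bench. Origin: on the bench under its middle, 45 mm before the plate's front edge; axes as bed
- keeper: fixed upright steel stud, 18 mm diameter, 100 mm high, with a wide washer (72 mm diameter, underside 66 and top 74 mm over the bench) and a nut (30 mm diameter, 14 mm high) on it. Origin: stud's axis at the bench. It stands 380 to 390 mm before the plate's front edge, 72 to 80 mm to one side of the edge's middle, either side
- stud: the other fixed stud, alike but without a washer (only the nut, 74 to 88 mm over the bench), on the other side of the bar. Origin on its axis at the bench. Of no use for the job
- jar: bystander: glass jar, 68 mm diameter, 100 mm high, origin under its middle; not to be disturbed
- can: bystander: tin can, 66 mm diameter, 110 mm high, origin under its middle; not to be disturbed
- spanner: bystander: steel spanner, 200 mm long, lying on the bench; origin near its middle; not to be disturbed
Not all that is in view belongs to the job. What is shaped like the keeper but purple is not meant.

How it is judged:
By the outcome, as a careful person would: the job done as asked, in the order asked, and still so for the second after the job is handed in, with the robot touching nothing.
It also fails if it takes over 48 s, if anything falls off the work surface, if the arm or the gripper's body presses on something with over 40 N, if the wrist force passes 120 N, or if a joint passes its speed limit or range.

## Working session

There is one attempt and no reset: what is moved stays moved. The work goes in short steps, Python scripts to look and compute and a tool call to move; the robot and the scene stay as the last step left them, time stands still between calls to the robot, and variables do not carry over. Pictures are saved under pics/ and viewed, about 8 in all and at most 12, crops included, and the job is handed in when it is done.

Besides the shell and the picture viewer there is one more tool, called after ">>>" in YAML: its name, and indented under it one key for each argument. move_arm: Moves the arm, as the interface text tells. Its arguments: {"type":"object","properties":{"plan":{"type":"array"},"fingers":{"type":"number"},"grip_force":{"type":"number"}},"required":["plan"]}

```bash
mkdir -p pics
cat > h.py <<'E'
import numpy as np,cv2
from cell import r,optics,finder
def K(name):
    c=optics.get_calibration(name);f=192/np.tan(np.radians(c["vertical_fov"]/2))
    return np.array([[f,0,c["cx"]],[0,f,c["cy"]],[0,0,1.]]),np.array(c["distortion"],float),np.array(c["cam_to_world"])
def ray(name,uv,cal=None):
    k,d,T=cal or K(name)
    p=cv2.undistortPoints(np.array([[uv]],float),k,d)[0,0]
    return T[:3,3],T[:3,:3]@np.array([p[0],-p[1],-1])
def at_z(name,uv,z,cal=None):
    o,v=ray(name,uv,cal);return o+v*(z-o[2])/v[2]
def proj(name,P,cal=None):
    k,d,T=cal or K(name)
    q=(np.atleast_2d(P)-T[:3,3])@T[:3,:3]*[1,-1,-1]
    return cv2.projectPoints(q,np.zeros(3),np.zeros(3),k,d)[0][:,0]
def save(name,fn,crop=None,s=1):
    im=optics.capture(name)
    if crop: x,y,w,h=crop;im=im[y:y+h,x:x+w]
    cv2.imwrite("pics/"+fn,cv2.resize(im,None,fx=s,fy=s,interpolation=cv2.INTER_CUBIC)[:,:,::-1])
E
cat > a.py <<'E'
from h import *
np.set_printoptions(precision=4,suppress=True)
a=optics.capture("scene");b=optics.capture("side")
cv2.imwrite("pics/1.png",cv2.resize(np.hstack([a,b]),(800,300),interpolation=cv2.INTER_AREA)[:,:,::-1])
cv2.imwrite("pics/scene.png",a[:,:,::-1])
cv2.imwrite("pics/side.png",b[:,:,::-1])
Z=dict(bar=.03,bar_grip=.036,bar_park=.042,edge=.024,fulcrum=0,keeper=0,stud=0,jar=0,can=0,spanner=0,bed=0)
for c in("scene","side"):
  print(c,K(c)[2][:3,3])
  for n,z in Z.items():
    for d in finder.pinpoint(c,n)[:3]: print(n,round(d["conf"],2),np.round(d["uv"],1),at_z(c,d["uv"],z))
print(r.read_state())
E
python3 a.py
```

```text
scene [ 1.     -0.6819  0.838 ]
bar 0.66 [266.  177.7] [0.5494 0.1665 0.03  ]
bar 0.22 [328.5 242.4] [0.784  0.0413 0.03  ]
bar_grip 0.94 [219.1 247. ] [ 0.5813 -0.1037  0.036 ]
bar_grip 0.61 [167.8 273.4] [ 0.5297 -0.222   0.036 ]
edge 0.63 [263.9 173.5] [0.5327 0.185  0.024 ]
fulcrum 0.78 [252.  190.5] [ 0.5269  0.1329 -0.    ]
keeper 0.98 [109.1 305.8] [ 0.4571 -0.3322  0.    ]
keeper 0.93 [167.  272.9] [ 0.5062 -0.2011  0.    ]
keeper 0.63 [129.1 251.7] [ 0.393  -0.1975  0.    ]
stud 0.6 [229.6 297. ] [ 0.6595 -0.1837  0.    ]
jar 0.6 [326.4 241.5] [ 0.7705  0.0682 -0.    ]
jar 0.55 [192.  294.5] [ 0.5877 -0.2196  0.    ]
can 0.77 [315.4 283.3] [ 0.8004 -0.0571  0.    ]
spanner 0.57 [198.2 180.2] [0.3812 0.0932 0.    ]
bed 0.42 [189.5 295.8] [ 0.5851 -0.2251  0.    ]
side [-0.0133  0.605   0.8205]
bar_grip 0.56 [297.1 163.2] [ 0.5856 -0.111   0.036 ]
bar_park 0.95 [321.8 135.5] [ 0.6111 -0.2444  0.042 ]
edge 0.29 [303.9 254.2] [0.3782 0.0992 0.024 ]
fulcrum 0.44 [295.2 161.9] [ 0.6206 -0.1444  0.    ]
keeper 0.97 [373.3 191.6] [ 0.395  -0.1953  0.    ]
keeper 0.76 [388.7 161.5] [
[... 181 characters left out ...]
[231.3 153.7] [ 0.776  -0.0464  0.    ]
spanner 0.76 [304.5 255.3] [0.3869 0.0854 0.    ]
spanner 0.34 [227.7 152.7] [ 0.7869 -0.0424  0.    ]
bed 0.16 [201.2 173.6] [0.7721 0.068  0.    ]
{'time': 1.2, 'qpos': array([ 1.2758,  0.5364, -0.0044,  1.5379,  0.0026,  1.0673, -0.0712]), 'joint_vel': array([-0.0005, -0.0005, -0.0008, -0.0006, -0.0017,  0.0012,  0.0008]), 'effort': array([ -0.0002, -58.3356,   1.0476, -25.9453,   0.0124,   0.0016,
         0.    ]), 'position': array([ 0.1474, -0.6331,  0.2023]), 'tcp_rot': array([ 0.    ,  0.9935,  0.1142, -0.    ]), 'contact_force': array([ 0.7377, -0.4924,  0.152 ]), 'torque': array([ 0.0227,  0.025 , -0.0195]), 'grip_width': 1.0012402837673942}
```

Run:
```python
import cv2
a=cv2.imread("pics/scene.png")[110:360,60:380]
cv2.imwrite("pics/2.png",cv2.resize(a,None,fx=2.4,fy=2.4,interpolation=cv2.INTER_CUBIC))
a=cv2.imread("pics/side.png")[80:300,150:450]
cv2.imwrite("pics/3.png",cv2.resize(a,None,fx=2.6,fy=2.6,interpolation=cv2.INTER_CUBIC))
```

```text
(no output)
```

View pics/2.png

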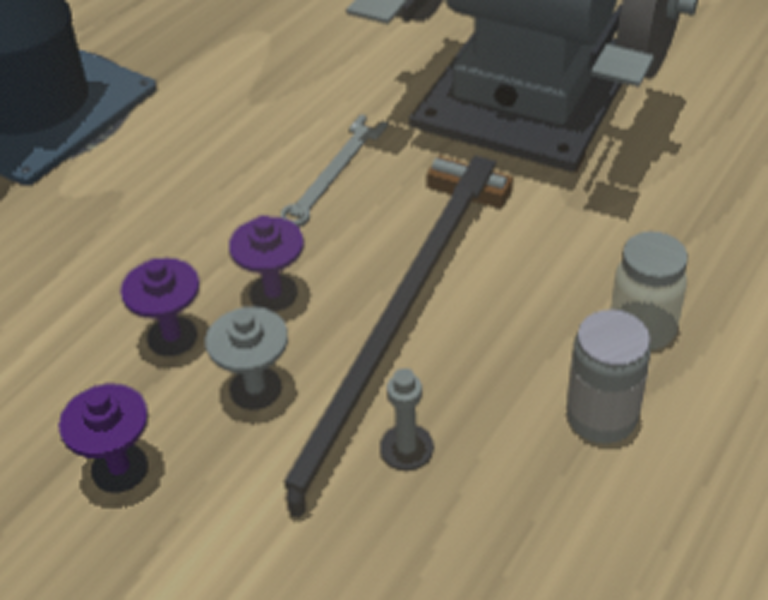

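View pics/3.png

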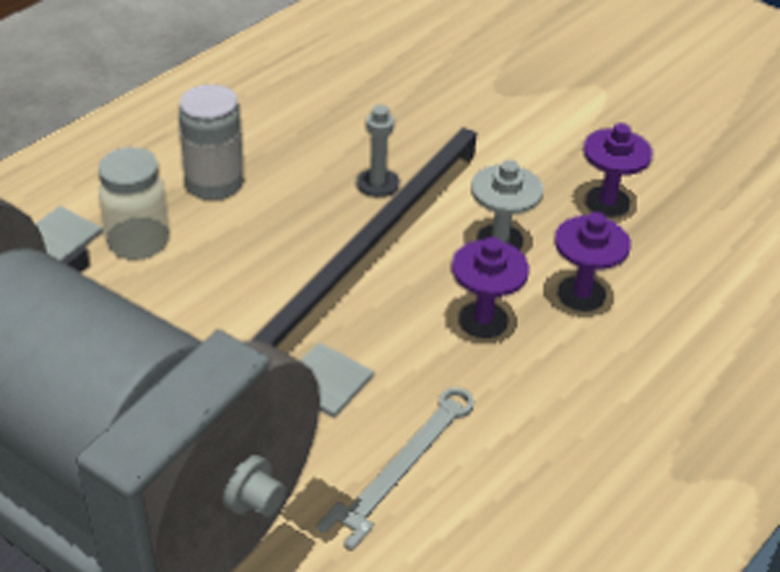

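```bash
cat > fit.py <<'E'
from h import *
from scipy.optimize import minimize
np.set_printoptions(precision=4,suppress=True)
cals={c:K(c) for c in("scene","side")}
im={c:optics.capture(c) for c in cals}
def box(x0,x1,w,z0,z1): return np.array([[x,y,z] for x in(x0,x1) for y in(-w/2,w/2) for z in(z0,z1)])
parts=[box(-.06,0,.026,0,.006),box(-.455,-.06,.018,0,.012),box(-.463,-.447,.014,-.03,0)]
M={}
for c in cals:
    for d in finder.masks_of(c,"bar")[:2]: print(c,"bar",d["conf"],d["extent"],d["mask"].sum())
    M[c]=finder.masks_of(c,"bar")[0]["mask"]
def render(c,p,s=4):
    ca,sa=np.cos(p[2]),np.sin(p[2]);R=np.array([[ca,-sa,0],[sa,ca,0],[0,0,1]])
    m=np.zeros((384*s,512*s),np.uint8)
    for b in parts:
        q=proj(c,b@R.T+[p[0],p[1],.03],cals[c]);q=((q+.5)*s-.5)
        cv2.fillConvexPoly(m,cv2.convexHull(np.round(q).astype(np.int32)),1)
    return m.reshape(384,s,512,s).mean((1,3))
def cost(p,cs=("scene","side")):
    t=0
    for c in cs:
        m=render(c,p); 
        if c=="side": m=m*vis
        t+=np.abs(m-(M[c] if c=="scene" else M[c]*vis)).sum()/M[c].sum()
    return t
# in side view only compare columns where the bar is in the open
vis=np.zeros((384,512));cols=np.where(M["side"].any(0))[0];vis[:,cols.min()+8:]=1
t=at_z("scene",(185,312),.036)[:2];f=at_z("scene",(261,178),.033)[:2]
yaw=np.arctan2(*(f-t)[::-1]);p0=np.array([f[0],f[1],yaw]);print(p0,np.linalg.norm(f-t))
for cs in(("scene",),("scene","side")):
    o=minimize(cost,p0,args=(cs,),method="Nelder-Mead",options=dict(initial_simplex=p0+np.array([[0,0,0],[.01,0,0],[0,.01,0],[0,0,.03]]),xatol=1e-4))
    print(cs,o.x,o.fun); p0=o.x
p=o.x
g=cv2.cvtColor(im["scene"],cv2.COLOR_RGB2BGR)
e=np.array([at_z("scene",uv,.040)[:2] for uv in((231.7,159.2),(300.8,178.8))])
w=np.linalg.norm(e[1]-e[0]);n=(e[1]-e[0])/w;print("edge corners",e,"w",w,"mid",e.mean(0),"inward yaw",np.arctan2(n[0],-n[1]))
for nm in("keeper","stud"):
  for c in cals:
    for d in finder.masks_of(c,nm)[:5]:
        m=d["mask"];print(nm,c,round(d["conf"],2),d["extent"],im[c][m].mean(0))
x,y,ww,h=150,110,200,0
big=g.copy()
cn,_=cv2.findContours((render("scene",p)>.5).astype(np.uint8),0,2)
big=cv2.resize(big,None,fx=4,fy=4,interpolation=cv2.INTER_CUBIC)
cv2.drawContours(big,[k*4+2 for k in cn],-1,(0,255,0),1)
cv2.imwrite("pics/4.png",big[4*140:4*290,4*130:4*320])
E
python3 fit.py
```

```text
scene bar 0.72 [203.4, 35.2, 155.5, 148.1] 12282
scene bar 0.63 [181.1, 176.0, 85.4, 146.0] 1385
side bar 0.91 [249.2, 131.1, 88.1, 83.1] 907
[0.5405 0.1554 1.7472] 0.44289276641373077
('scene',) [0.5338 0.7308 0.9029] 0.9310220241003094
('scene', 'side') [0.5604 0.7238 0.8609] 1.8721295591364782
edge corners [[0.4371 0.1753]
 [0.6344 0.1993]] w 0.198723879422026 mid [0.5357 0.1873] inward yaw 1.6916609689231095
keeper scene 0.91 [80.9, 267.7, 39.8, 47.8] [68.95   45.505  86.6313]
keeper scene 0.82 [110.1, 220.2, 31.2, 36.6] [69.1667 47.9056 84.9044]
keeper scene 0.75 [144.9, 238.4, 34.2, 42.3] [ 97.3477 102.0677  99.1861]
keeper scene 0.71 [154.7, 197.5, 29.7, 40.1] [76.0571 56.6143 87.0893]
keeper scene 0.21 [175.7, 175.1, 91.8, 146.8] [69.5231 68.3879 66.3107]
keeper side 0.93 [364.1, 162.8, 28.7, 37.9] [75.7262 43.2284 98.2182]
keeper side 0.85 [374.2, 126.6, 26.6, 37.9] [78.5422 46.6182 98.0321]
keeper side 0.73 [324.2, 171.2, 27.6, 37.6] [76.084  43.4187 98.4904]
keeper side 0.71 [333.2, 143.2, 24.8, 31.5] [123.9404 128.0088 124.6807]
stud scene 0.62 [217.5, 263.2, 25.8, 45.3] [86.6937 86.7856 80.8714]
stud side 0.87 [285.3, 118.8, 20.5, 35.9] [93.8968 95.3746 90.9499]
```

View pics/4.png

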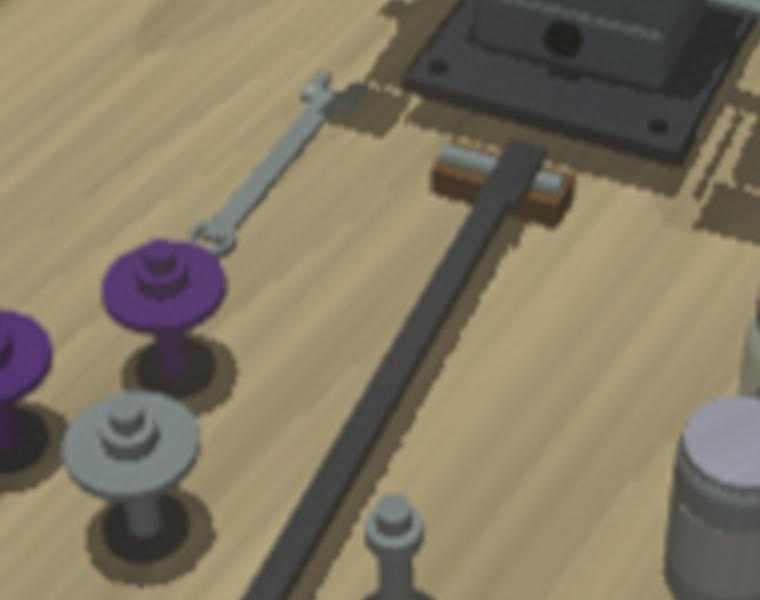

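```bash
sed -i 's|M\[c\]=finder.masks_of(c,"bar")\[0\]\["mask"\]|M[c]=min([d for d in finder.masks_of(c,"bar")[:3] if d["conf"]>.5],key=lambda d:d["mask"].sum())["mask"]|' fit.py
sed -i '/^for nm in/,/mean(0))/d' fit.py
cat >> fit.py <<'E'
# keeper: union of washer, nut and stud top silhouettes
th=np.linspace(0,2*np.pi,40)
def cyl(q,rr,z0,z1): return np.array([[q[0]+rr*np.cos(t),q[1]+rr*np.sin(t),z] for t in th for z in(z0,z1)])
def rk(c,q,pp,s=4):
    m=np.zeros((384*s,512*s),np.uint8)
    for a in pp: cv2.fillConvexPoly(m,cv2.convexHull(np.round((proj(c,cyl(q,*a),cals[c])+.5)*s-.5).astype(np.int32)),1)
    return m.reshape(384,s,512,s).mean((1,3))
for nm,pp,g0 in(("keeper",[(.036,.066,.074),(.015,.074,.088),(.009,0,.1)],(.503,-.194)),("stud",[(.015,.074,.088),(.009,0,.1)],(.66,-.187))):
  mk={}
  for c in cals:
    r0=rk(c,g0,pp);mk[c]=max(finder.masks_of(c,nm)[:6],key=lambda d:(r0*d["mask"]).sum()/np.maximum(r0,d["mask"]).sum())["mask"]
  for cs in(("scene",),("side",),("scene","side")):
    g0=np.array(g0);o=minimize(lambda q:sum(np.abs(rk(c,q,pp)-mk[c]).sum()/mk[c].sum() for c in cs),g0,method="Nelder-Mead",options=dict(initial_simplex=g0+np.array([[0,0],[.01,0],[0,.01]]),xatol=1e-4))
    print(nm,cs,o.x,o.fun)
  if nm=="keeper":kp=o.x
  else: sp=o.x
E=np.append(e.mean(0),0);a=np.arctan2(n[0],-n[1]);X=np.array([np.cos(a),np.sin(a)]);Y=np.array([-X[1],X[0]])
for nm,q in(("toe",p[:2]),("keeper",kp),("stud",sp),("park",p[:2]-.413*np.array([np.cos(p[2]),np.sin(p[2])])),("grip",p[:2]-.275*np.array([np.cos(p[2]),np.sin(p[2])]))):
    dd=q-E[:2];print(nm,"world",q,"bedframe",dd@X,dd@Y,"R",np.hypot(*q))
E
python3 fit.py
```

```text
scene bar 0.42 [145.1, 236.9, 32.3, 42.9] 1013Traceback (most recent call last):
  File "fit.py", line 11, in <module>
    M[c]=min([d for d in finder.masks_of(c,"bar")[:3] if d["conf"]>.5],key=lambda d:d["mask"].sum())["mask"]
         ~~~^^^^^^^^^^^^^^^^^^^^^^^^^^^^^^^^^^^^^^^^^^^^^^^^^^^^^^^^^^^^^^^^^^^^^^^^^^^^^^^^^^^^^^^^
ValueError: min() iterable argument is empty
```

```bash
python3 - <<'E'
s=open('fit.py').read().split('\n')
out=[]
for l in s:
    if l.startswith("for c in cals:") and "M={}" in out[-1]: skip=2; continue
    if 'masks_of(c,"bar")' in l: continue
    if l.startswith('# in side'):
        out+=['t=at_z("scene",(185,312),.036)[:2];f=at_z("scene",(261,178),.033)[:2]',
 'yaw=np.arctan2(*(f-t)[::-1]);p0=np.array([f[0],f[1],yaw]);print(p0,np.linalg.norm(f-t))',
 'def best(c,nm,r0):',
 '    L=[d for k in range(3) for d in finder.masks_of(c,nm)[:6]]',
 '    iou=[(r0*d["mask"]).sum()/np.maximum(r0,d["mask"]).sum() for d in L];i=int(np.argmax(iou));print(nm,c,"iou",iou[i],L[i]["conf"]);return L[i]["mask"]',
 'for c in cals: M[c]=best(c,"bar",render(c,p0))']
    if l.startswith('t=at_z') or l.startswith('yaw='): continue
    if 'r0=rk(' in l: l='    mk[c]=best(c,nm,rk(c,g0,pp))'
    out.append(l)
open('fit.py','w').write('\n'.join(out))
E
python3 fit.py
```

```text
[0.5405 0.1554 1.7472] 0.44289276641373077
bar scene iou 0.7287484953967273 0.83
bar side iou 0.5180531732418525 0.62
('scene',) [0.5386 0.163  1.7372] 0.09606697819314641
('scene', 'side') [0.5352 0.1652 1.7432] 0.2659555111804894
edge corners [[0.4371 0.1753]
 [0.6344 0.1993]] w 0.198723879422026 mid [0.5357 0.1873] inward yaw 1.6916609689231095
keeper scene iou 0.6654668529064145 0.76
keeper side iou 0.7366239638281838 0.91
keeper ('scene',) [ 0.5028 -0.2013] 0.2173887859128823
keeper ('side',) [ 0.4987 -0.1963] 0.18760364842454394
keeper ('scene', 'side') [ 0.5015 -0.1998] 0.4600916102219824
stud scene iou 0.5600798403193613 0.74
stud side iou 0.5434896287258149 0.81
stud ('scene',) [ 0.6596 -0.1871] 0.4648370497427101
stud ('side',) [ 0.6482 -0.1719] 0.36307565789473684
stud ('scene', 'side') [ 0.6579 -0.1832] 0.985652633271644
toe world [0.5352 0.1652] bedframe -0.02181852659190199 0.003202579079839929 R 0.5601093390064937
keeper world [ 0.5015 -0.1998] bedframe -0.3801256723949629 0.0806699749391877 R 0.5398123593733797
stud world [ 0.6579 -0.1832] bedframe -0.382554696954372 -0.07665054388466688 R 0.682982899327745
park world [ 0.606  -0.2416] bedframe -0.43426950797777353 -0.01808563253672008 R 0.6524365171460571
grip world [ 0.5824 -0.1057] bedframe -0.2964529572967802 -0.010972380229007522 R 0.5918750492598192
```

```bash
cat > mv.py <<'E'
from h import *
from scipy.spatial.transform import Rotation as Ro
import sys
np.set_printoptions(precision=4,suppress=True)
def q2R(q): return Ro.from_quat(np.roll(q,-1))
def down(yaw,pitch=0):
    "tool x along bar yaw, z down, then toe-down pitch about the horizontal jaw axis (x tips down)"
    x=np.array([np.cos(yaw)*np.cos(pitch),np.sin(yaw)*np.cos(pitch),-np.sin(pitch)]);y=np.array([np.sin(yaw),-np.cos(yaw),0])
    return Ro.from_matrix(np.c_[x,y,np.cross(x,y)])
def rows(p0,R0,p1,R1,n):
    w=(R0.inv()*R1).as_rotvec();R=R0
    for k in range(n):
        s=np.r_[R.inv().apply((p1-p0)/n)*1e3,np.degrees(w/n)];R=R*Ro.from_rotvec(w/n)
        print([round(float(v),1)+0. for v in s])
def state():
    s=r.read_state();R=q2R(s["tcp_rot"]);x=R.as_matrix()[:,0]
    print("t",s["time"],"p",s["position"],"yaw",np.degrees(np.arctan2(x[1],x[0])),"pitch",np.degrees(np.arcsin(-x[2])),"F",s["contact_force"],"T",s["torque"],"g",s["grip_width"]*85.4)
    return s["position"],R
E
python3 - <<'E'
from mv import *
p,R=state()
rows(p,R,np.array([.583,-.107,.14]),down(1.741),12)
print(at_z("scene",(172.5,230.8),0))
E
```

```text
t 2.9 p [ 0.1474 -0.6331  0.2023] yaw 13.105247715630753 pitch 0.0024935588068023527 F [ 0.428   0.2514 -0.3947] T [ 0.0125 -0.      0.0217] g 85.10932908026473
[45.3, -34.5, 5.2, 0.0, 0.0, -7.2]
[49.3, -28.5, 5.2, 0.0, 0.0, -7.2]
[52.5, -22.1, 5.2, 0.0, 0.0, -7.2]
[54.8, -15.3, 5.2, 0.0, 0.0, -7.2]
[56.3, -8.3, 5.2, 0.0, 0.0, -7.2]
[56.9, -1.2, 5.2, 0.0, 0.0, -7.2]
[56.6, 6.0, 5.2, 0.0, 0.0, -7.2]
[55.4, 13.1, 5.2, 0.0, 0.0, -7.2]
[53.3, 19.9, 5.2, 0.0, 0.0, -7.2]
[50.4, 26.5, 5.2, 0.0, 0.0, -7.2]
[46.7, 32.6, 5.2, 0.0, 0.0, -7.2]
[42.2, 38.2, 5.2, 0.0, 0.0, -7.2]
[ 0.4377 -0.0927  0.    ]
```

>>> move_arm:
  plan:
    - [45,-35,5,0,0,-7]
    - [49,-29,5,0,0,-7]
    - [53,-22,5,0,0,-7]
    - [55,-15,5,0,0,-7]
    - [56,-8,5,0,0,-7]
  fingers: 50

```text
time: 3.52
position: [0.3317, -0.4135, 0.1775]
tcp_rot: [0.0, 0.912, 0.409, 0.0]
contact_force: [1.4, 0.4, -0.6]
grip_width: 0.582
```

>>> move_arm:
  plan:
    - [57,-1,5,0,0,-7]
    - [57,6,5,0,0,-7]
    - [55,13,5,0,0,-7]
    - [53,20,5,0,0,-7]
    - [50,26,5,0,0,-7]

```text
time: 4.15
position: [0.5187, -0.2, 0.1524]
tcp_rot: [0.0, 0.747, 0.665, 0.0]
contact_force: [-0.0, -0.3, -0.1]
grip_width: 0.585
```

>>> move_arm:
  plan:
    - [45,32,5,0,0,-7]
    - [40,37,5,0,0,-7]
    - [0,0,0,0,0,0]

```text
time: 4.53
position: [0.594, -0.1146, 0.1422]
tcp_rot: [-0.001, 0.659, 0.752, 0.002]
contact_force: [-0.6, -1.0, 0.2]
grip_width: 0.581
```

Run:
```python
from mv import *
p,R=state()
cal=K("wrist");im=optics.capture("wrist")
L=[]
for k in range(2):
  for d in finder.masks_of("wrist","bar")[:3]:print(d["conf"],d["extent"],d["mask"].sum())
for n,z in(("bar_grip",.036),("bar",.03),("bar_park",.042),("keeper",.0),("fulcrum",0),("edge",.024),("stud",0)):
  for d in finder.pinpoint("wrist",n)[:3]:print(n,round(d["conf"],2),np.round(d["uv"],1),at_z("wrist",d["uv"],z,cal))
y=1.741
c=np.array([.5352,.1652,.042])
for s in(-.1,-.2,-.275,-.413,-.463):
  q=c+s*np.array([np.cos(y),np.sin(y),0]);uv=proj("wrist",q,cal)[0];print(s,uv)
  if 0<=uv[0]<512 and 0<=uv[1]<384: cv2.circle(im,tuple(int(v) for v in uv),3,(255,0,0),-1)
cv2.imwrite("pics/5.png",im[:,:,::-1])
```

```text
t 4.525 p [ 0.594  -0.1146  0.1422] yaw 97.55871671218435 pitch -0.19010579278511255 F [-0.5645 -1.0389  0.2047] T [ 0.0462  0.0168 -0.0005] g 49.65060945390961
0.73 [227.5, 0.2, 33.5, 333.6] 6297
0.73 [227.5, 0.2, 33.5, 333.6] 6297
bar_grip 0.72 [245.3 172.1] [ 0.5819 -0.111   0.036 ]
bar_park 0.75 [251.7 300.3] [ 0.6047 -0.2431  0.042 ]
keeper 0.86 [108.7 132.3] [ 0.4382 -0.0964  0.    ]
keeper 0.85 [162.2 230.1] [ 0.4984 -0.1969  0.    ]
keeper 0.7 [ 68.6 212.6] [ 0.3924 -0.1908  0.    ]
stud 0.73 [303.8 237.7] [ 0.6549 -0.1852  0.    ]
-0.1 [235.3173 -51.1039]
-0.2 [241.4085  80.5745]
-0.275 [245.6466 168.0132]
-0.413 [252.2614 299.3336]
-0.463 [254.2767 338.1373]
```

View pics/5.png

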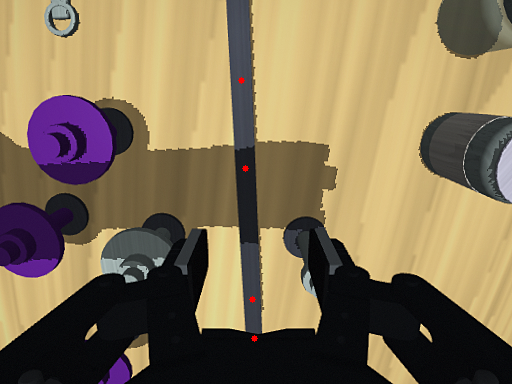

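Run:
```python
from mv import *
p,R=state()
rows(p,R,np.array([.583,-.108,.1422]),down(1.741),1)
```

```text
t 5.025 p [ 0.5913 -0.121   0.1424] yaw 97.04578515695098 pitch 0.02301192830594221 F [-0.0637 -0.5388 -0.2593] T [-0.0031 -0.0807  0.0522] g 49.913802469258414
[13.9, -6.6, 0.2, 0.0, 0.0, -2.7]
```

>>> move_arm:
  plan:
    - [14,-6.5,15,0,0,-2.7]
    - [0,0,40,0,0,0]
    - [0,0,40,0,0,0]
    - [0,0,25,0,0,0]
    - [0,0,4,0,0,0]
  fingers: 50

```text
time: 5.65
position: [0.5818, -0.1072, 0.0167]
tcp_rot: [-0.001, 0.644, 0.765, -0.001]
contact_force: [0.5, 0.8, -0.1]
grip_width: 0.587
```

>>> move_arm:
  plan:
    - [0,0,0,0,0,0]
    - [0,0,0,0,0,0]
    - [0,0,0,0,0,0]
    - [0,0,0,0,0,0]
  fingers: 0
  grip_force: 60

```text
time: 6.15
position: [0.5837, -0.1073, 0.0188]
tcp_rot: [0.0, 0.644, 0.765, 0.0]
contact_force: [0.3, -0.1, 0.6]
grip_width: 0.004
```

Run:
```python
from mv import *
state()
```

```text
t 6.15 p [ 0.5837 -0.1073  0.0188] yaw 99.80305679348292 pitch 0.020457892222978277 F [ 0.2505 -0.0889  0.5754] T [0.0151 0.0349 0.0122] g 0.3744104864854047
```

Run:
```python
from mv import *
state(); save("wrist","6.png")
```

```text
t 6.15 p [ 0.5837 -0.1073  0.0188] yaw 99.80305679348292 pitch 0.020457892222978277 F [ 0.2505 -0.0889  0.5754] T [0.0151 0.0349 0.0122] g 0.3744104864854047
```

View pics/6.png

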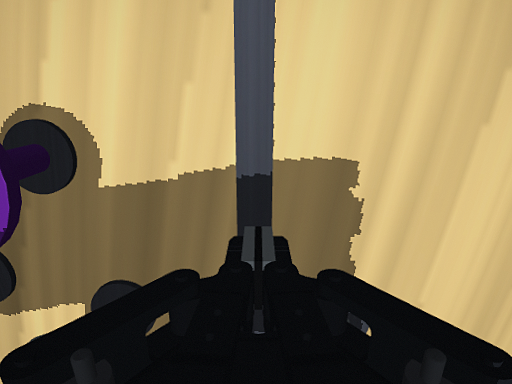

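Run:
```python
from mv import *
cal=K("wrist");print(cal[2],cal[0][0,0])
for row,a,b in((100,235.5,274.5),(160,236.5,273)):
  for z in(.012,.03,.042):print(row,z,at_z("wrist",(a,row),z,cal),np.linalg.norm(at_z("wrist",(a,row),z,cal)-at_z("wrist",(b,row),z,cal)))
p,R=state()
for o in(0,-.019,-.054):print(o,proj("wrist",p+R.apply([0,0,o]),cal))
print(proj("wrist",np.array([.5352,.1652,.042])-.275*np.array([np.cos(1.741),np.sin(1.741),0]),cal))
```

```text
[[ 0.9853 -0.1641 -0.0481  0.5711]
 [ 0.171   0.9461  0.2752 -0.0369]
 [ 0.0004 -0.2794  0.9602  0.1905]
 [ 0.      0.      0.      1.    ]] 310.75721283304233
100 0.012 [ 0.5592 -0.0406  0.012 ] 0.021697104056745683
100 0.03 [ 0.5604 -0.0402  0.03  ] 0.01950917110701491
100 0.042 [ 0.5612 -0.0399  0.042 ] 0.0180505491405278
160 0.012 [ 0.565  -0.0741  0.012 ] 0.021316144889323107
160 0.03 [ 0.5656 -0.0703  0.03  ] 0.019166627808950995
160 0.042 [ 0.566  -0.0678  0.042 ] 0.017733616422036358
t 6.2 p [ 0.5835 -0.1073  0.0186] yaw 99.81037995243591 pitch 0.015290735609476589 F [-0.638   0.0484 -0.5604] T [ 0.022  -0.0292  0.0271] g 0.14725446073660742
0 [[258.089  221.4988]]
-0.019 [[258.1081 235.121 ]]
-0.054 [[258.1563 269.7749]]
[[255.3093 235.6705]]
```

Run:
```python
import cv2
a=cv2.imread("pics/6.png")[170:345,160:360]
cv2.imwrite("pics/7.png",cv2.resize(a,None,fx=4,fy=3.4,interpolation=cv2.INTER_CUBIC)*1)
```

>>> move_arm:
  plan:
    - [0,0,0,0,0,0]
    - [0,0,0,0,0,0]
    - [0,0,0,0,0,0]

```text
time: 6.58
position: [0.5833, -0.1072, 0.0182]
tcp_rot: [-0.0, 0.644, 0.765, -0.0]
contact_force: [1.5, 1.2, -0.3]
grip_width: -0.002
```

View pics/7.png

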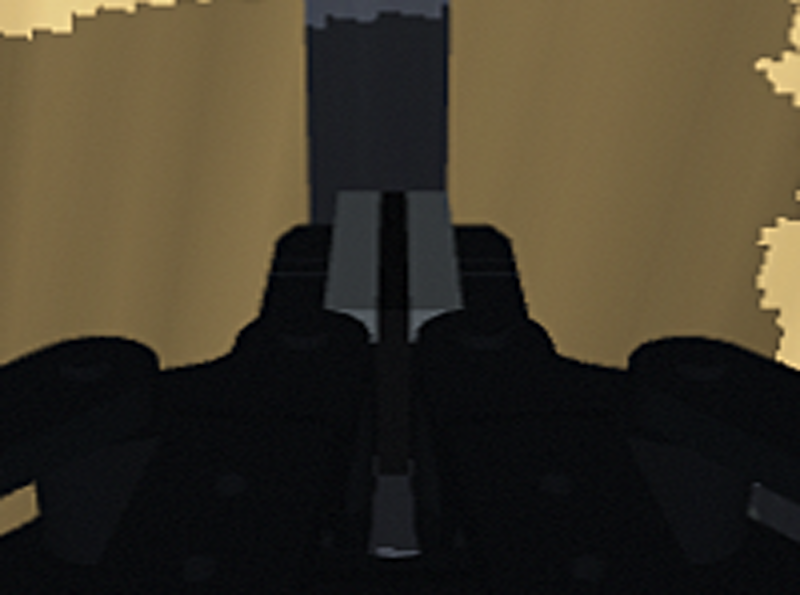

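Run:
```python
from mv import *
cal=K("wrist");p,R=state()
for o in(0,-.01,-.02,-.03,-.04):print(o,[np.round(proj("wrist",p+R.apply([x,.003,o]),cal)[0],1) for x in(-.011,0,.011)])
Tw=np.linalg.inv(R.as_matrix());print(Tw@(cal[2][:3,3]-p))
```

```text
t 6.575 p [ 0.5833 -0.1072  0.0182] yaw 99.80925634102778 pitch -0.0020544938631119575 F [ 1.4582  1.2319 -0.3122] T [0.038  0.0255 0.0382] g -0.1636576988417313
0 [array([263.1, 238.4]), array([263.2, 221.5]), array([263.3, 204.1])]
-0.01 [array([263.3, 245.9]), array([263.4, 228.4]), array([263.6, 210.1])]
-0.02 [array([263.6, 254.4]), array([263.8, 236. ]), array([263.9, 216.8])]
-0.03 [array([264. , 263.8]), array([264.1, 244.5]), array([264.3, 224.3])]
-0.04 [array([264.4, 274.4]), array([264.5, 254.1]), array([264.7, 232.8])]
[ 0.0715 -0.0002 -0.1719]
```

Run:
```python
from mv import *
p,R=state()
o=[]
for c in("side","scene"):
    im=optics.capture(c).copy();u,v=proj(c,p)[0];print(c,u,v,proj(c,p+[0,0,.03]))
    x,y=int(u)-50,int(v)-65
    a=cv2.resize(im[y:y+110,x:x+100],None,fx=4,fy=4,interpolation=cv2.INTER_CUBIC)
    for k,col in((0,(255,0,0)),(.03,(0,255,0))):
        q=(proj(c,p+[0,0,k])[0]-[x,y])*4;cv2.circle(a,tuple(int(t) for t in q),3,col,-1)
    o.append(a)
cv2.imwrite("pics/8.png",np.hstack(o)[:,:,::-1])
```

```text
t 6.575 p [ 0.5833 -0.1072  0.0182] yaw 99.80925634102778 pitch -0.0020544938631119575 F [ 1.4582  1.2319 -0.3122] T [0.038  0.0255 0.0382] g -0.1636576988417313
side 296.56010110484294 169.36806594912557 [[296.9464 160.7   ]]
scene 219.26018145171003 253.59550627243837 [[218.7731 244.6686]]
```

View pics/8.png

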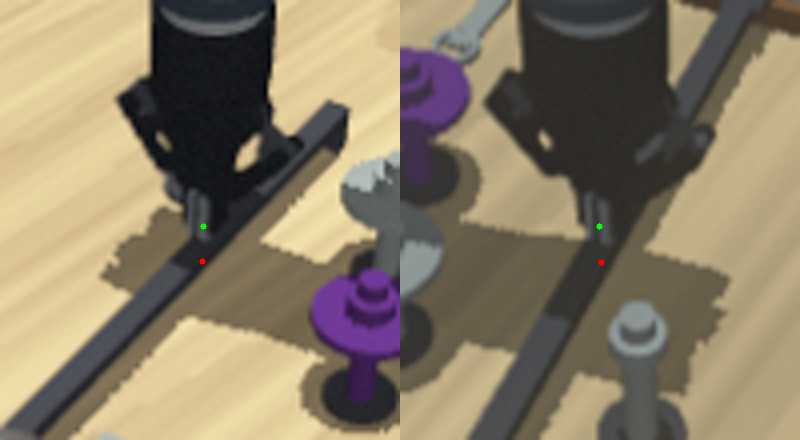

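>>> move_arm:
  plan:
    - [0,0,-3,0,0,0]
    - [0,0,0,0,0,0]
    - [0,-2,0,0,0,0]
  fingers: 50

```text
time: 7.05
position: [0.5815, -0.1075, 0.0214]
tcp_rot: [0.0, 0.644, 0.765, 0.0]
contact_force: [0.4, 0.8, -0.6]
grip_width: 0.583
```

>>> move_arm:
  plan:
    - [0,0,8,0,0,0]
    - [0,0,8,0,0,0]
    - [0,0,0,0,0,0]

```text
time: 7.42
position: [0.5805, -0.1074, 0.0042]
tcp_rot: [-0.001, 0.644, 0.765, -0.001]
contact_force: [-0.5, 0.0, 0.3]
grip_width: 0.583
```

>>> move_arm:
  plan:
    - [0,0,6,0,0,0]
    - [0,0,5,0,0,0]
    - [0,0,4,0,0,0]
    - [0,0,0,0,0,0]

```text
time: 7.92
position: [0.5811, -0.1075, -0.0101]
tcp_rot: [-0.0, 0.644, 0.765, -0.0]
contact_force: [0.8, 0.1, 0.2]
grip_width: 0.586
```

>>> move_arm:
  plan:
    - [0,0,0,0,0,0]
    - [0,0,0,0,0,0]
    - [0,0,0,0,0,0]
    - [0,0,0,0,0,0]
  fingers: 0
  grip_force: 60

```text
time: 8.43
position: [0.5819, -0.1075, -0.0093]
tcp_rot: [0.0, 0.644, 0.765, 0.0]
contact_force: [-0.3, 0.8, 1.5]
grip_width: 0.193
```

Run:
```python
from mv import *
state()
save("wrist","9.png",(160,150,200,180),4)
```

```text
t 8.425 p [ 0.5819 -0.1075 -0.0093] yaw 99.81142231195369 pitch 0.013404216378490217 F [-0.3301  0.8013  1.5289] T [ 0.0088 -0.1877  0.0181] g 16.47904777086636
```

View pics/9.png

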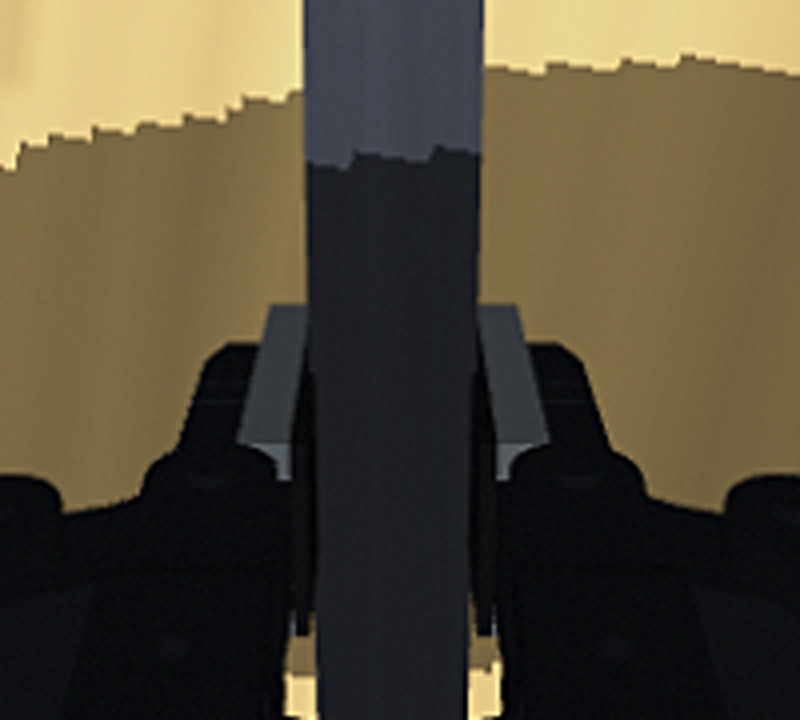

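```bash
cat > bp.py <<'E'
import numpy as np
def pose(th,l,rr=8.,g=-276.,o=45.3):
    t=np.radians(th);a=np.array([np.cos(t),-np.sin(t)]);n=np.array([np.sin(t),np.cos(t)])
    T=np.array([-45,22.])+rr*n+l*a
    return T+g*a+6*n-o*n,a,n,T   # TCP, axes, tip
def go(seq):
    for s0,s1 in zip(seq,seq[1:]):
        p0,a,n,_=pose(*s0);p1,_,_,T=pose(*s1);d=p1-p0
        print([round(float(d@a),1),0,round(float(-d@n),1),0,round(float(s0[0]-s1[0]),2),0],"tip",np.round(T,1),"topedge z",round(float(22+(s1[2]+6)/np.cos(np.radians(s1[0]))-45*np.tan(np.radians(s1[0]))),1))
E
python3 - <<'E'
from bp import *
go([(0,23,8.),(4.5,23,8.5),(9,23,8.5),(13.5,23,8.5),(18.5,23,8.5)])
go([(18.5,23,8.5),(18.5,42,8.5),(18.5,60,8.5)])
E
```

```text
[-1.6, 0, -20.4, 0, -4.5, 0] tip [-21.4  28.7] topedge z 33.0
[-1.6, 0, -19.9, 0, -4.5, 0] tip [-21.   26.8] topedge z 29.6
[-1.6, 0, -19.9, 0, -4.5, 0] tip [-20.7  24.9] topedge z 26.1
[-1.7, 0, -22.2, 0, -5.0, 0] tip [-20.5  22.8] topedge z 22.2
[19.0, 0, 0.0, 0, 0.0, 0] tip [-2.5 16.7] topedge z 22.2
[18.0, 0, -0.0, 0, 0.0, 0] tip [14.6 11. ] topedge z 22.2
```

>>> move_arm:
  plan:
    - [-1.6,0,-20.4,0,-4.5,0]
    - [-1.6,0,-19.9,0,-4.5,0]
    - [-1.6,0,-19.9,0,-4.5,0]
    - [-1.7,0,-22.2,0,-5,0]
    - [0,0,0,0,0,0]

```text
time: 9.1
position: [0.5808, -0.1004, 0.0723]
tcp_rot: [0.122, 0.634, 0.757, -0.102]
contact_force: [0.8, 0.8, -7.1]
grip_width: 0.196
```

Run:
```python
from mv import *
state()
```

```text
t 9.1 p [ 0.5808 -0.1004  0.0723] yaw 100.12027827622339 pitch 18.36868895513463 F [ 0.7711  0.8325 -7.0921] T [ 0.916   0.1987 -0.0137] g 16.761540079532963
```

>>> move_arm:
  plan:
    - [10,0,0,0,0,0]
    - [10,0,0,0,0,0]
    - [0,0,0,0,0,0]

```text
time: 9.48
position: [0.5768, -0.0845, 0.0649]
tcp_rot: [0.122, 0.635, 0.755, -0.104]
contact_force: [-0.5, 1.1, -7.1]
grip_width: 0.196
```

>>> move_arm:
  plan:
    - [6,0,0,0,0,0]
    - [5,0,0,0,0,0]
    - [3,0,0,0,0,0]
    - [0,0,0,0,0,0]

```text
time: 9.98
position: [0.5753, -0.0718, 0.0616]
tcp_rot: [0.123, 0.635, 0.755, -0.103]
contact_force: [0.1, 0.5, -6.1]
grip_width: 0.194
```

Run:
```python
from mv import *
state()
```

```text
t 9.975 p [ 0.5753 -0.0718  0.0616] yaw 99.84538115284784 pitch 18.47588182592406 F [ 0.0908  0.4852 -6.1287] T [ 1.0034  0.2548 -0.0249] g 16.53870884740331
```

>>> move_arm:
  plan:
    - [3,0,0,0,0,0]
    - [2,0,0,0,0,0]
    - [0,0,0,0,0,0]

```text
time: 10.35
position: [0.5745, -0.0673, 0.0601]
tcp_rot: [0.123, 0.636, 0.755, -0.103]
contact_force: [-0.3, 0.6, -7.3]
grip_width: 0.193
```

>>> move_arm:
  plan:
    - [2,0,0,0,0,0]
    - [1,0,0,0,0,0]
    - [0,0,0,0,0,0]

```text
time: 10.72
position: [0.574, -0.0647, 0.0592]
tcp_rot: [0.123, 0.636, 0.755, -0.103]
contact_force: [0.2, 1.2, -6.7]
grip_width: 0.196
```

>>> move_arm:
  plan:
    - [1.5,0,0,0,0,0]
    - [1.5,0,0,0,0,0]
    - [0,0,0,0,0,0]

```text
time: 11.1
position: [0.5735, -0.0618, 0.0582]
tcp_rot: [0.123, 0.636, 0.755, -0.103]
contact_force: [-0.1, 0.8, -6.3]
grip_width: 0.192
```

>>> move_arm:
  plan:
    - [1,0,0,0,0,0]
    - [1,0,0,0,0,0]
    - [0,0,0,0,0,0]

```text
time: 11.48
position: [0.5732, -0.0601, 0.0576]
tcp_rot: [0.123, 0.636, 0.755, -0.103]
contact_force: [-0.0, 0.1, -6.1]
grip_width: 0.193
```

l=70, tip near +24.

>>> move_arm:
  plan:
    - [1,0,0,0,0,0]
    - [1,0,0,0,0,0]
    - [0,0,0,0,0,0]

```text
time: 11.85
position: [0.5729, -0.0581, 0.0569]
tcp_rot: [0.123, 0.636, 0.755, -0.103]
contact_force: [-0.8, 1.0, -5.4]
grip_width: 0.194
```

>>> move_arm:
  plan:
    - [1,0,0,0,0,0]
    - [1,0,0,0,0,0]
    - [0,0,0,0,0,0]

```text
time: 12.22
position: [0.5725, -0.0563, 0.0563]
tcp_rot: [0.123, 0.636, 0.755, -0.103]
contact_force: [0.8, 0.2, -6.7]
grip_width: 0.194
```

>>> move_arm:
  plan:
    - [1,0,0,0,0,0]
    - [1,0,0,0,0,0]
    - [0,0,0,0,0,0]

```text
time: 12.6
position: [0.5722, -0.0544, 0.0557]
tcp_rot: [0.123, 0.636, 0.755, -0.103]
contact_force: [-0.3, -0.4, -6.4]
grip_width: 0.199
```

>>> move_arm:
  plan:
    - [1,0,0,0,0,0]
    - [1,0,0,0,0,0]
    - [0,0,0,0,0,0]

```text
time: 12.98
position: [0.5719, -0.0525, 0.055]
tcp_rot: [0.123, 0.636, 0.755, -0.103]
contact_force: [-0.7, 0.3, -6.6]
grip_width: 0.196
```

>>> move_arm:
  plan:
    - [1,0,0,0,0,0]
    - [1,0,0,0,0,0]
    - [0,0,0,0,0,0]

```text
time: 13.35
position: [0.5716, -0.0514, 0.0545]
tcp_rot: [0.123, 0.636, 0.755, -0.104]
contact_force: [0.6, -1.6, -5.1]
grip_width: 0.194
```

>>> move_arm:
  plan:
    - [1,0,0,0,0,0]
    - [1,0,0,0,0,0]
    - [0,0,0,0,0,0]

```text
time: 13.72
position: [0.5713, -0.0513, 0.0543]
tcp_rot: [0.124, 0.636, 0.754, -0.105]
contact_force: [0.2, -6.9, -3.7]
grip_width: 0.194
```

Run:
```python
from bp import *
go([(18.5,82,8.5),(18.5,79,8.5),(18.5,77,8.5),(17,76,8.),(15.5,75.5,8),(14,75,8),(12,75,8),(10,75,7.5),(8,75,7.),(6.,74.5,6.5),(4,74.5,6),(2,74.5,5)])
```

```text
[-3.0, 0, -0.0, 0, 0.0, 0] tip [32.6  5. ] topedge z 22.2
[-2.0, 0, -0.0, 0, 0.0, 0] tip [30.7  5.6] topedge z 22.2
[-0.1, 0, 5.7, 0, 1.5, 0] tip [30.   7.4] topedge z 22.9
[0.4, 0, 5.2, 0, 1.5, 0] tip [29.9  9.5] topedge z 24.0
[0.4, 0, 5.3, 0, 1.5, 0] tip [29.7 11.6] topedge z 25.2
[1.2, 0, 7.0, 0, 2.0, 0] tip [30.  14.2] topedge z 26.7
[1.2, 0, 7.5, 0, 2.0, 0] tip [30.2 16.4] topedge z 27.8
[1.2, 0, 7.5, 0, 2.0, 0] tip [30.2 18.5] topedge z 28.8
[0.8, 0, 7.5, 0, 2.0, 0] tip [29.8 20.7] topedge z 29.8
[1.3, 0, 7.5, 0, 2.0, 0] tip [29.7 22.8] topedge z 30.9
[1.3, 0, 8.0, 0, 2.0, 0] tip [29.6 24.4] topedge z 31.4
```

>>> move_arm:
  plan:
    - [-3,0,0,0,0,0]
    - [-2,0,0,0,0,0]
    - [0,0,5.7,0,1.5,0]
    - [0.4,0,5.2,0,1.5,0]
    - [0.4,0,5.3,0,1.5,0]

```text
time: 14.35
position: [0.573, -0.056, 0.0396]
tcp_rot: [0.092, 0.639, 0.76, -0.077]
contact_force: [-3.3, 8.6, 5.1]
grip_width: 0.193
```

Run:
```python
from mv import *
state()
```

```text
t 14.35 p [ 0.573  -0.056   0.0396] yaw 99.85184585385994 pitch 13.793194868999043 F [-3.3413  8.6041  5.1332] T [ 1.5572  0.9115 -0.0439] g 16.48104948548818
```

>>> move_arm:
  plan:
    - [1.2,0,7,0,2,0]
    - [1.2,0,7.5,0,2,0]
    - [1.2,0,7.5,0,2,0]
    - [0,0,0,0,0,0]

```text
time: 14.85
position: [0.5731, -0.0561, 0.0177]
tcp_rot: [0.052, 0.642, 0.764, -0.043]
contact_force: [-4.5, 8.1, 5.4]
grip_width: 0.195
```

Run:
```python
from mv import *
state()
```

```text
t 14.85 p [ 0.5731 -0.0561  0.0177] yaw 99.85581389685458 pitch 7.741628742428589 F [-4.5443  8.0659  5.3544] T [ 1.7216  0.9913 -0.0178] g 16.665715110011817
```

>>> move_arm:
  plan:
    - [0.8,0,7.5,0,2,0]
    - [1.3,0,7.5,0,2,0]
    - [1.3,0,8,0,2,0]
    - [0,0,0,0,0,0]

```text
time: 15.35
position: [0.5728, -0.0536, -0.0047]
tcp_rot: [0.012, 0.643, 0.765, -0.009]
contact_force: [-7.8, 11.4, 15.5]
grip_width: 0.196
```

```bash
cat > chk.py <<'E'
from mv import *
p,R=state()
E=np.array([.5357,.1873]);X=np.array([np.cos(1.6917),np.sin(1.6917)]);Y=np.array([-X[1],X[0]])
for n,b in(("tip",0),("fulc",-75),("park",-413),("end",-463)):
    q=p+R.apply([(b+276)/1e3,0,-.0453-.006]);d=q[:2]-E;print(n,"bed x %.1f y %.1f topz %.1f"%(d@X*1e3,d@Y*1e3,q[2]*1e3))
k=np.array([.5008,-.1985])-E;print("keeper",k@X*1e3,k@Y*1e3)
E
python3 chk.py
```

```text
t 15.35 p [ 0.5728 -0.0536 -0.0047] yaw 99.90654521532772 pitch 1.6766791727487877 F [-7.8311 11.4317 15.4729] T [2.1974 1.6431 0.0467] g 16.76044409219766
tip bed x 33.4 y 6.7 topz 38.5
fulc bed x -41.5 y 2.8 topz 40.7
park bed x -378.9 y -14.8 topz 50.6
end bed x -428.8 y -17.4 topz 52.1
keeper -378.77441348802915 81.17631235033735
```

>>> move_arm:
  plan:
    - [0,-5.5,0,0,0,1.4]
    - [0,-5.5,0,0,0,1.4]
    - [0,-5.5,0,0,0,1.4]

```text
time: 15.72
position: [0.5628, -0.0552, -0.0024]
tcp_rot: [0.016, 0.669, 0.743, -0.005]
contact_force: [3.8, 11.3, 12.4]
grip_width: 0.195
```

```bash
python3 chk.py
```

```text
t 15.725 p [ 0.5628 -0.0552 -0.0024] yaw 95.93173654996048 pitch 1.7590673855111076 F [ 3.7979 11.2501 12.4301] T [ 2.1085 -0.6427  1.0356] g 16.684505604759693
tip bed x 33.4 y -1.7 topz 40.4
fulc bed x -41.5 y -0.4 topz 42.7
park bed x -379.3 y 5.4 topz 53.1
end bed x -429.3 y 6.3 topz 54.6
keeper -378.77441348802915 81.17631235033735
```

>>> move_arm:
  plan:
    - [0,-5.5,0.7,0,0,1.4]
    - [0,-5.5,0.7,0,0,1.4]
    - [0,-5.5,0.7,0,0,1.4]

```text
time: 16.1
position: [0.5474, -0.0569, -0.0042]
tcp_rot: [0.017, 0.696, 0.718, -0.004]
contact_force: [5.1, 10.1, 16.3]
grip_width: 0.202
```

```bash
python3 chk.py
```

```text
t 16.1 p [ 0.5474 -0.0569 -0.0042] yaw 91.75345678897466 pitch 1.7245141124583725 F [ 5.0898 10.1319 16.2897] T [ 2.1529 -0.788   1.2725] g 17.22334567182661
tip bed x 32.6 y -6.2 topz 38.7
fulc bed x -42.1 y 0.5 topz 41.0
park bed x -378.5 y 31.0 topz 51.2
end bed x -428.3 y 35.5 topz 52.7
keeper -378.77441348802915 81.17631235033735
```

>>> move_arm:
  plan:
    - [0,-5,0.3,0,0,1.3]
    - [0,-4,0,0,0,1]
    - [0,0,0,0,0,0]

```text
time: 16.48
position: [0.5373, -0.0573, -0.0049]
tcp_rot: [0.017, 0.71, 0.704, -0.004]
contact_force: [0.9, 10.3, 16.9]
grip_width: 0.198
```

```bash
python3 chk.py
python3 - <<'E'
from mv import *
a=optics.capture("scene");b=optics.capture("side");w=optics.capture("wrist")
big=lambda im,x,y,ww,h,s:cv2.resize(im[y:y+h,x:x+ww],None,fx=s,fy=s,interpolation=cv2.INTER_CUBIC)
l=np.vstack([big(a,110,200,130,100,3)]);m=big(b,270,110,130,100,3)
cv2.imwrite("pics/10.png",np.hstack([np.vstack([l,m]),cv2.resize(w,(400,300))[:600] if 0 else np.vstack([cv2.resize(w,(400,300)),big(a,200,140,133,100,3.008)[:300,:400]])])[:, :, ::-1])
E
```

```text
t 16.475 p [ 0.5373 -0.0573 -0.0049] yaw 89.47710145585768 pitch 1.7168776956955718 F [ 0.9332 10.2884 16.9047] T [ 2.1514 -0.1503  1.1349] g 16.93559512232926
tip bed x 32.2 y -7.1 topz 38.1
fulc bed x -42.1 y 2.6 topz 40.4
park bed x -377.1 y 46.4 topz 50.5
end bed x -426.7 y 52.9 topz 52.0
keeper -378.77441348802915 81.17631235033735
```

View pics/10.png

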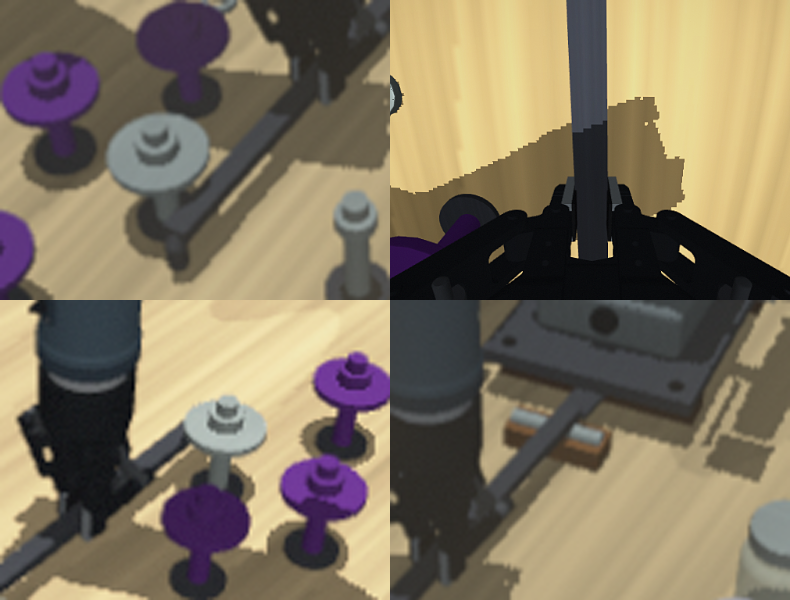

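>>> move_arm:
  plan:
    - [0,-3.5,0,0,0,0.8]
    - [0,-3,0,0,0,0.7]
    - [0,0,0,0,0,0]

```text
time: 17.0
position: [0.5315, -0.0574, -0.0048]
tcp_rot: [0.017, 0.719, 0.695, -0.004]
contact_force: [3.3, 10.0, 15.7]
grip_width: 0.193
```

```bash
python3 chk.py
```

```text
t 17.0 p [ 0.5315 -0.0574 -0.0048] yaw 87.9780596027808 pitch 1.6948258578815478 F [ 3.281  10.0137 15.7478] T [ 2.0222 -0.5692  1.1469] g 16.523233052454295
tip bed x 31.8 y -8.4 topz 38.3
fulc bed x -42.3 y 3.2 topz 40.5
park bed x -376.0 y 55.8 topz 50.5
end bed x -425.4 y 63.6 topz 52.0
keeper -378.77441348802915 81.17631235033735
```

>>> move_arm:
  plan:
    - [-0.3,0,-2.2,0,-0.6,0]
    - [-0.3,0,-2.2,0,-0.6,0]
    - [-0.3,0,-2.2,0,-0.6,0]
    - [0,0,0,0,0,0]

```text
time: 17.5
position: [0.5294, -0.0585, 0.0007]
tcp_rot: [0.027, 0.719, 0.694, -0.017]
contact_force: [2.0, 9.1, 9.4]
grip_width: 0.202
```

```bash
python3 chk.py
```

```text
t 17.5 p [ 0.5294 -0.0585  0.0007] yaw 87.89620634182153 pitch 3.531322380024382 F [1.9791 9.0884 9.3582] T [ 1.9577 -0.2998  0.916 ] g 17.222999695808927
tip bed x 32.0 y -7.0 topz 34.9
fulc bed x -41.9 y 4.8 topz 39.6
park bed x -375.1 y 57.7 topz 60.4
end bed x -424.3 y 65.5 topz 63.5
keeper -378.77441348802915 81.17631235033735
```

>>> move_arm:
  plan:
    - [-0.3,0.5,-2,0,-0.6,0]
    - [-0.3,0.5,-2,0,-0.6,0]
    - [0,0,0,0,0,0]

```text
time: 17.88
position: [0.5291, -0.0592, 0.0037]
tcp_rot: [0.034, 0.719, 0.693, -0.025]
contact_force: [2.1, 7.5, 2.0]
grip_width: 0.199
```

```bash
python3 chk.py
```

```text
t 17.875 p [ 0.5291 -0.0592  0.0037] yaw 87.86646484417366 pitch 4.732716485612978 F [2.0675 7.5319 2.0281] T [ 2.0007 -0.4911  0.9251] g 16.987185933804472
tip bed x 32.0 y -7.0 topz 32.0
fulc bed x -41.8 y 4.7 topz 38.2
park bed x -374.5 y 57.8 topz 66.1
end bed x -423.7 y 65.6 topz 70.2
keeper -378.77441348802915 81.17631235033735
```

>>> move_arm:
  plan:
    - [-0.2,0,-2,0,0,0]
    - [-0.2,0,-1.5,0,0,0]
    - [0,0,0,0,0,0]

```text
time: 18.25
position: [0.5291, -0.0589, 0.0041]
tcp_rot: [0.033, 0.72, 0.693, -0.024]
contact_force: [15.0, 6.6, -37.0]
grip_width: 0.193
```

```bash
python3 chk.py
```

```text
t 18.25 p [ 0.5291 -0.0589  0.0041] yaw 87.82925981255485 pitch 4.568621037568017 F [ 14.9771   6.5561 -37.0366] T [ 2.4136 -2.9166  0.9068] g 16.486210642607098
tip bed x 32.2 y -7.2 topz 33.3
fulc bed x -41.7 y 4.7 topz 39.3
park bed x -374.3 y 57.9 topz 66.2
end bed x -423.6 y 65.8 topz 70.2
keeper -378.77441348802915 81.17631235033735
```

>>> move_arm:
  plan:
    - [0.2,0,1.5,0,0,0]
    - [0.2,0,1.3,0,0,0]
    - [0,0,0,0,0,0]

```text
time: 18.62
position: [0.5291, -0.0591, 0.0038]
tcp_rot: [0.033, 0.72, 0.693, -0.025]
contact_force: [4.9, 8.0, -4.4]
grip_width: 0.192
```

```bash
python3 chk.py
```

```text
t 18.625 p [ 0.5291 -0.0591  0.0038] yaw 87.81209163829789 pitch 4.686542125999714 F [ 4.8768  7.9658 -4.3826] T [ 2.0323 -0.8443  0.7224] g 16.380632044818217
tip bed x 32.1 y -7.2 topz 32.4
fulc bed x -41.7 y 4.6 topz 38.5
park bed x -374.3 y 58.0 topz 66.2
end bed x -423.6 y 65.9 topz 70.2
keeper -378.77441348802915 81.17631235033735
```

>>> move_arm:
  plan:
    - [1,0,0,0,0,0]
    - [1,0,0,0,0,0]

```text
time: 18.88
position: [0.5291, -0.0591, 0.0038]
tcp_rot: [0.034, 0.72, 0.693, -0.026]
contact_force: [4.0, 2.0, -3.9]
grip_width: 0.192
```

>>> move_arm:
  plan:
    - [0,0,0,0,0,0]
    - [0,0,0,0,0,0]
    - [0,0,0,0,0,0]
  fingers: 40

```text
time: 19.25
position: [0.5253, -0.061, 0.003]
tcp_rot: [0.033, 0.721, 0.691, -0.029]
contact_force: [-0.4, -0.2, -1.5]
grip_width: 0.472
```

```bash
python3 chk.py
python3 - <<'E'
from mv import *
save("wrist","11.png",None,1.2)
E
```

```text
t 19.25 p [ 0.5253 -0.061   0.003 ] yaw 87.52991115275613 pitch 4.982349412671081 F [-0.3573 -0.2313 -1.4695] T [ 0.1401 -0.0162 -0.0136] g 40.27414753363265
tip bed x 30.5 y -5.0 topz 30.1
fulc bed x -43.2 y 7.2 topz 36.6
park bed x -375.4 y 62.2 topz 66.0
end bed x -424.6 y 70.3 topz 70.3
keeper -378.77441348802915 81.17631235033735
```

View pics/11.png

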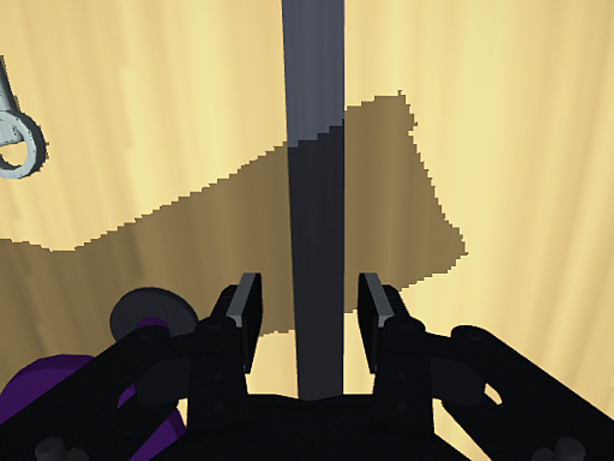

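>>> move_arm:
  plan:
    - [0,0,-10,0,0,0]
    - [0,0,-30,0,0,0]
    - [0,0,-50,0,0,0]
    - [0,0,-60,0,0,0]
    - [0,0,-50,0,0,0]

```text
time: 19.92
position: [0.5249, -0.0426, 0.2051]
tcp_rot: [0.033, 0.721, 0.692, -0.028]
contact_force: [0.9, -0.5, -0.3]
grip_width: 0.466
```

Run:
```python
from mv import *
state()
a=optics.capture("scene");b=optics.capture("side")
big=lambda im,x,y,w,h,s:cv2.resize(im[y:y+h,x:x+w],None,fx=s,fy=s,interpolation=cv2.INTER_CUBIC)
cv2.imwrite("pics/12.png",np.hstack([big(a,130,140,130,190,3),big(b,270,80,130,190,3)])[:,:,::-1])
```

```text
t 19.925 p [ 0.5249 -0.0426  0.2051] yaw 87.59661267474821 pitch 4.94742149734197 F [ 0.8688 -0.4963 -0.3359] T [0.0927 0.0335 0.0036] g 39.82572313610665
```

View pics/12.png

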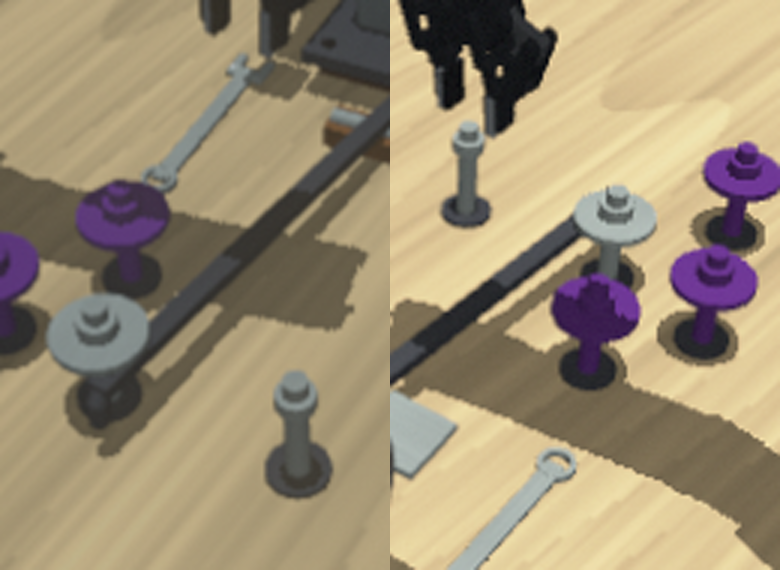

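>>> move_arm:
  plan:
    - [0,0,0,0,0,0]
    - [0,0,0,0,0,0]
    - [0,0,0,0,0,0]
    - [0,0,0,0,0,0]
    - [0,0,0,0,0,0]

```text
time: 20.65
position: [0.5245, -0.0429, 0.2018]
tcp_rot: [0.032, 0.721, 0.692, -0.029]
contact_force: [0.1, 0.7, 0.3]
grip_width: 0.468
```

Run:
```python
from mv import *
a=optics.capture("scene").astype(int)
for k in range(12): b=optics.capture("scene").astype(int)
old=cv2.imread("pics/scene.png")[:,:,::-1].astype(int)
# move of the grinder body/plate patch since the start, and drift over 0.6 s (phase correlation)
f=lambda p,q,x,y,w,h:cv2.phaseCorrelate(*[cv2.cvtColor(i[y:y+h,x:x+w].astype(np.uint8),cv2.COLOR_RGB2GRAY).astype(np.float32) for i in(p,q)])
print("lift px",f(old,b,255,110,60,60)," drift",f(a,b,255,110,60,60),"bar/keeper drift",f(a,b,140,230,70,90))
e=np.append([.5357,.1873],.04);print("expected for 8.4 mm",proj("scene",e+[0,0,.0084])-proj("scene",e))
for n,(x,y,w,h) in dict(jarcan=(290,195,70,105),spanner=(175,150,45,55)).items(): print(n,f(old,b,x,y,w,h))
r.hand_in()
```

```text
lift px ((0.5245426851120314, -1.543848219219985), 1.0023189126120673)  drift ((-0.024136383947180207, -0.013411959677100072), 1.0133624564276802) bar/keeper drift ((-0.012425280267365224, 0.021631559208842077), 0.9885507839697378)
expected for 8.4 mm [[ 0.0934 -2.4698]]
jarcan ((0.022782627905044706, -0.14367203646816762), 1.0301862285460954)
spanner ((0.6482228315741168, -0.2311616744865148), 0.6819245091191044)
the job is handed in; nothing more can be done
```

The grinder's front edge is up and the bar is trapped under the grey keeper's washer. The job is handed in and the hand is clear of everything. I finished at about 21 s of the 48 s allowed.

**What I did:**
- **First grip:** it closed above the bar, because the real fingertips sit about 28 mm higher than the reported TCP. I lowered the hand and gripped properly.
- **Sliding in:** I tipped the bar 18.5° and slid the toe in until it butted the strip at about 7 N, with the tip about 33 mm behind the edge.
- **Levering and parking:** I eased back, levered the edge up and swung the tail under the washer. I let the bar rise against the washer, then opened the fingers and lifted away.

**Last checks:**
- **Bar:** the final picture shows its tail under the grey washer, not a purple one, and clear of the stud by my estimate. Neither bar nor grinder drifted over the last 0.6 s.
- **Grinder:** the body and plate moved up 1.5 pixels in the scene camera. A full 8.4 mm lift at the front edge would give about 2.5 pixels, and the patch lies partly behind the edge. The direction is right, but I did not measure the tilt itself.
- **Jar and can:** they did not move measurably (about 0.1 pixel).
- **Spanner:** the check there was weak, reading 0.7 pixel at low correlation because the arm's shadow and fingers were in that patch. It looks in place in the picture and nothing came near it.

**Not clean:**
- **Washer force:** I briefly pulled the bar up against the washer with about 37 N at the wrist before easing off.
- **Toe gap:** by my estimate the toe stayed only 1 to 2 mm short of the strip while levering. No backward force from the strip showed.

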